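# Unpin and empty the tipping inspection tray

## Robot

A 7-joint arm with a two-finger parallel gripper is mounted at the origin on the work surface. World frame = base frame: x ahead of the robot, y to its left, z up, the work surface at z = 0. Lengths are in m, angles in rad, forces in N, time in s.
With the tool pointing down it reaches from about 0.4 to 0.85 m from the base axis. Payload 10.4 kg.
Tool frame: the origin (TCP) lies midway between the tips of the shut fingers; the grasp point (between the pads) lies 19 mm behind it; z points along the fingers, x is the direction in which the jaws open and shut, and the axes are right-handed (so a half turn about z gives the same grasp; the last joint's range is limited). The gripper opens to 85 mm and grips with 20 to 120 N. Pads are 22 mm wide; open, the fingers measure 114 mm over their backs; the gripper's body (76 mm by 85 mm) begins 54 mm behind the grasp point. The pads swing forward as they close: fully open they stand 13 mm farther back than shut.
Start: joints at [-1.371, 0.332, -0.065, 1.46, 0.022, 1.35, -0.088], TCP at [0.138, 0.61, 0.231] pointing down, gripper open.
Joint ranges: [-2.6, 2.6], [-0.5, 2.12], [-1.47, 1.34], [0.16, 2.42], [-1.27, 4.41], [0.06, 2.06], [-2.6, 2.6]. Speed limits (rad/s): [2.22, 2.22, 2.79, 2.79, 3.14, 3.14, 3.14].

## Interface

Orientations are given as a unit quaternion [x, y, z, w].
In Python, from workcell import manip, cams gives the robot as it stands.
- The arm moves only by the tool move_arm, never from a script. Its argument "moves" is a list of rows, each a list of 7 numbers: the turn, a rotation vector about the tool's x, y, z in degrees, then the shift along the tool's x, y, z in m, then the finger opening in m, from 0 to 0.0854. A call has 1 to 10 rows; each row is the pose to reach, as a shift and turn from the pose commanded when the call began, along the tool's axes at that moment; what a row does not reach only later rows make up. A row lasts 1/10 s, in which the tool goes at most 50 mm and 8.59 degrees, less where a joint would pass 70% of its speed; a pose out of reach is approached as far as the arm can. A call with a gripper value outside its range is refused whole. The fingers move at their own pace and stop on an object; "grip_force" is the grip in N (left out, the last holds). Time passes only in rows, so rows that repeat a pose let the fingers close. It gives the time, the measured TCP pose, the force and the opening at its end, in the units of the state.
- manip.get_obs(): the state, without advancing time (a new reading comes with each control period).
- cams.camera(name): name is "scene" or "top" or "wrist"; returns the picture (480x640x3 uint8, red, green, blue); there is no depth.
- cams.camera_params(name): a dict with "fx", "fy", "cx", "cy" (pixels), "xyz" and "rotation" of the camera in the world. Camera axes: x right, y up, looking along -z (the intrinsics and any distortion apply to the point x, -y, -z); pixel columns grow to the right and rows downward; lengths in m; the calibration is good to about 2 mm. A picture is of the moment at which its call begins: read the wrist's pose just before it. camera_params takes no time and is no camera call; for the wrist camera it gives the pose at the moment of the call.
- manip.hand_in(): hands the job in, once; it reports no verdict.
The state is a dict: "clock": time; "joint_pos": joint angles; "joint_velocities": joint speeds; "tau": joint torques, N m; "position": TCP position; "ee_rot": TCP orientation; "ft_force": force on the tool from outside, world axes, zero at the start; "torque": the same for the moment, N m; "grip_width": opening from 0.0 (shut) to 1.0 (fully open).
Only numpy, scipy, OpenCV 4.12 (cv2) and the standard library are available. Lean on these libraries where they do the work, as an engineer would, in place of code of your own. Each camera call takes 0.05 s, during which the arm holds its last target. There are 200 camera calls.

## Task

Draw the red-handled locking pin out of the tip tray's clevis and park it, lying along the notch with its shank fully down in it, on the yellow rest. Then raise the tray by its orange bar so that all four parts slide off into the green bin (do not touch the parts with the fingers), and lower the tray back to level. Leave the other things on the table alone.

Things in the scene. Friction and masses are not known exactly. Their poses are not given: they have to be found in the camera images.
- station: Fixed stand of the tip tray; origin on the table (z=0). Baseplate 176 (x) by 280 (y) mm. It varies in place and yaw; all things built on it turn with it. The tray lies over it with the carrying bar on the -x side, the hinge and the bin on the +x side, and the pin clevis on the +y side.
- bore (a point): Mouth of the pin's bore: its centre on the clevis's outer (+y) face, fixed on the stand, stand's axes, 88 mm above the table. The bore, 14 mm wide, runs along y through two cheeks (the inner one ends 52 mm in from the mouth) with the tray's lug between. Cheeks: 36 mm wide in x, top at z = 106 mm; the lug's bridge to the tray reaches z = 128 mm.
- pin: Locking pin, 80 g: steel shank 10 mm diameter, 76 mm long along y; origin on its axis at mid-length. Red grip tab at the +y end: y = +38 to +68 mm, 12 mm thick in x, z = -10 to +26 mm; pinch it across x from above. At the start the shank lies level in the bore, tip 58 mm inside the mouth: draw it along +y at least 65 mm to clear the clevis.
- rest: Fixed yellow rest, 60 (x) by 50 (y) mm; origin on the table under its centre. A notch open at the top runs along its y: 16 mm wide, flaring to 36 mm at the top (z = 71 mm), floor at z = 45 mm. The parked pin lies along it, axis at z = 50 mm, shank's mid-length over the block's centre, tab hanging free past either end (+y is open).
- tray (a joint): Tilt of the tray in rad: 0 level (rests on its stop), grows as the bar is raised, stop at 1.1. It turns about an axis along the stand's y through tray_hinge and falls back when let go. About 0.45 kg plus 0.3 kg of parts. The pin blocks it beyond about 0.05. At 1.0 all parts slide off.
- tray_bar (a point): Centre of the orange round bar of the tray, 12 mm in diameter, along y, 126 mm long over its side arms (114 mm free between them), at 117 mm above the table when level, 195 mm from the hinge; 39 mm clear of the tray's back wall. Its axes turn with the tray.
- tray_hinge (a point): Point on the tray's hinge axis (y) at mid-width, 105 mm above the table; axes turn with the tray, equal to the stand's when level. The tray is 190 (x) by 140 (y) mm, blue walls 22 mm high on three sides, upper floor 4 mm above this point, open lip 40 mm past the hinge in +x.
- bin: Fixed green open bin at the tray's lip, outer 150 (x) by 220 (y) by 60 (z) mm, walls 4 mm; origin under its centre on the table.
- part1: Loose steel bush on the tray, 30 mm diameter, 20 mm high; origin at its centre.
- part2: Loose steel bush on the tray, 30 mm diameter, 20 mm high; origin at its centre.
- part3: Loose brass block on the tray, 34 by 24 by 18 mm; origin at its centre.
- part4: Loose brass block on the tray, 34 by 24 by 18 mm; origin at its centre.
- fixture_plate: Bystander: aluminium plate with holes, 140 by 100 by 30 mm; origin under its centre.
- ref_sphere: Bystander: reference ball on a steel stem, 44 mm wide foot, white ball, 125 mm tall; origin under its foot.
- loupe: Bystander: grey loupe, 38 mm wide, 42 mm tall, near the rest; origin under its centre.
- plug_gauge: Bystander: plug gauge with blue handle lying on the table, 125 mm long along x, 15 mm thick; origin under its centre.
- gauge_case: Bystander: wooden gauge case, 120 by 180 by 45 mm; origin under its centre.
- caliper: Bystander: caliper lying flat, 200 mm long along x, 12 mm thick; origin under its centre.
Things that resemble listed ones, but are neither listed nor needed, are in the scene too. There is more than one size of the rest; the one meant has the size given above.

How it is judged:
By the outcome, as a careful person would: the job done as asked, in the order asked, and still so for the second after the job is handed in, with the robot touching nothing.
It also fails if it takes over 59 s, if anything falls off the work surface, if the arm or the gripper's body presses on something with over 40 N, if the wrist force passes 120 N, or if a joint passes its speed limit or range.

## Working session

There is one attempt and no reset: what is moved stays moved. The work goes in short steps, Python scripts to look and compute and a tool call to move; the robot and the scene stay as the last step left them, time stands still between calls to the robot, and variables do not carry over. Pictures are saved under pics/ and viewed, about 8 in all and at most 12, crops included, and the job is handed in when it is done.

Besides the shell and the picture viewer there is one more tool, called after "Call:" by a JSON object that holds its "name" and its "arguments". move_arm: Moves the arm, as the interface text tells. Its arguments: {"type":"object","properties":{"moves":{"type":"array","items":{"type":"array","items":{"type":"number"}}},"grip_force":{"type":"number"}},"required":["moves"]}

```bash
mkdir -p pics; python3 - <<'E'
from workcell import manip, cams
import cv2
print(manip.get_obs())
for n in("scene","top"):
    print(n,cams.camera_params(n)); cv2.imwrite(f"pics/{n}0.png",cams.camera(n)[:,:,::-1])
print(cams.camera_params("wrist"))
E
```

```text
{'clock': 0.0, 'joint_pos': array([-1.3706188 ,  0.33292102, -0.06469967,  1.46093133,  0.02156785,
        1.34990462, -0.08847124]), 'joint_velocities': array([-0.00055569, -0.00162057, -0.00045969, -0.00052543, -0.0001038 ,
        0.00078756, -0.00079789]), 'tau': array([-4.22671328e-04, -6.25443435e+01,  4.87813528e-02, -3.91625583e+01,
        1.61670672e-02,  9.45943786e-03,  5.73274019e-05]), 'position': array([0.13799916, 0.60918976, 0.23049   ]), 'ee_rot': array([ 7.81312225e-01,  6.24139942e-01, -5.63108829e-04,  4.72734389e-04]), 'ft_force': array([-0.40835491, -0.07654296,  0.58908365]), 'torque': array([ 0.03381072, -0.01165769, -0.00122599]), 'grip_width': 1.002423424779434}
scene {'fx': 620.9720234456453, 'fy': 620.9720234456453, 'cx': 312.7408809849058, 'cy': 242.50089242371396, 'xyz': array([1.15121468, 0.99031852, 0.79374486]), 'rotation': array([0.12992114, 0.46982002, 0.84573568, 0.21707327])}
top {'fx': 438.2228709373915, 'fy': 438.2228709373915, 'cx': 318.8583467496647, 'cy': 243.05399283052026, 'xyz': array([ 0.51937779, -0.02493995,  1.04572503]), 'rotation': array([-0.0435109 ,  0.02817411,  0.70823176, -0.70407442])}
{'fx': 341.7004137060217, 'fy': 341.7004137060217, 'cx': 321.9029741639515, 'cy': 235.71493115028443, 'xyz': array([0.06966639, 0.62494812, 0.37458603]), 'rotation': array([-0.10798502, -0.08556294,  0.61831277,  0.77376194])}
```

View pics/top0.png

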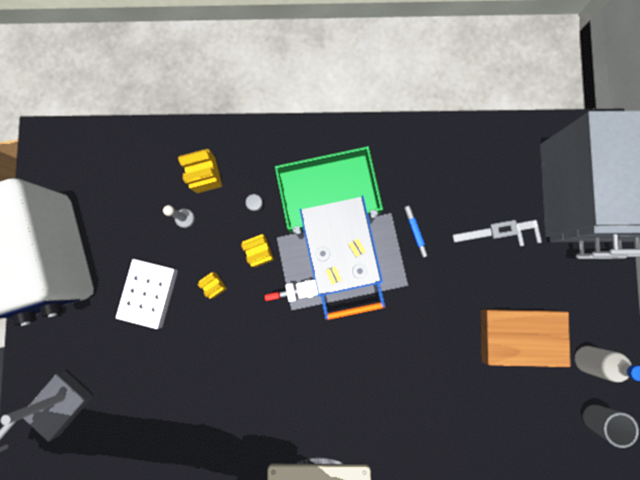

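View pics/scene0.png

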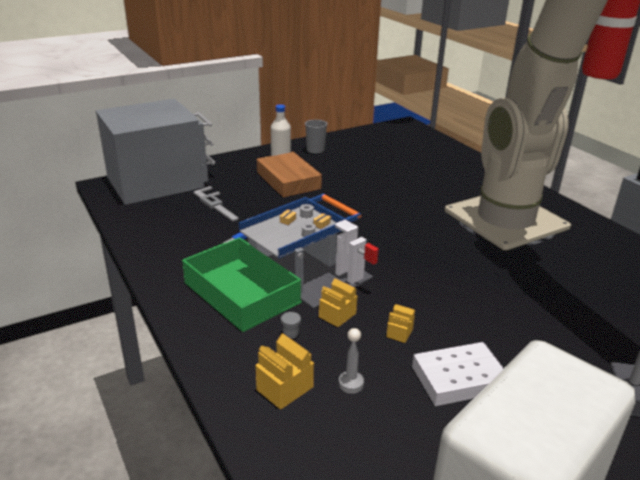

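The top view shows the station near (335,250), the bin at (330,190), the red tab at (272,296), the orange bar at (355,311) and the loupe at (254,202). There are three yellow rests, at (200,170), (257,250) and (211,285), so I'll measure their sizes in an enlarged crop.

```bash
cat > h.py <<'E'
import numpy as np, cv2
from scipy.spatial.transform import Rotation as R
from workcell import manip, cams
def ray(p,u,v):
    d=np.array([(u-p['cx'])/p['fx'],-(v-p['cy'])/p['fy'],-1.])
    return R.from_quat(p['rotation']).apply(d)
def at(p,u,v,z):
    d=ray(p,u,v); return p['xyz']+d*(z-p['xyz'][2])/d[2]
def proj(p,X):
    c=R.from_quat(p['rotation']).inv().apply(np.atleast_2d(X)-p['xyz'])
    return np.c_[p['cx']+p['fx']*c[:,0]/-c[:,2],p['cy']-p['fy']*c[:,1]/-c[:,2]]
def crop(src,dst,x0,y0,x1,y1,k):
    im=cv2.imread(src)[y0:y1,x0:x1]
    cv2.imwrite(dst,cv2.resize(im,None,fx=k,fy=k,interpolation=cv2.INTER_CUBIC))
E
python3 -c "
from h import *
crop('pics/top0.png','pics/c1.png',172,140,422,336,3)"
```

```text
(no output)
```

View pics/c1.png

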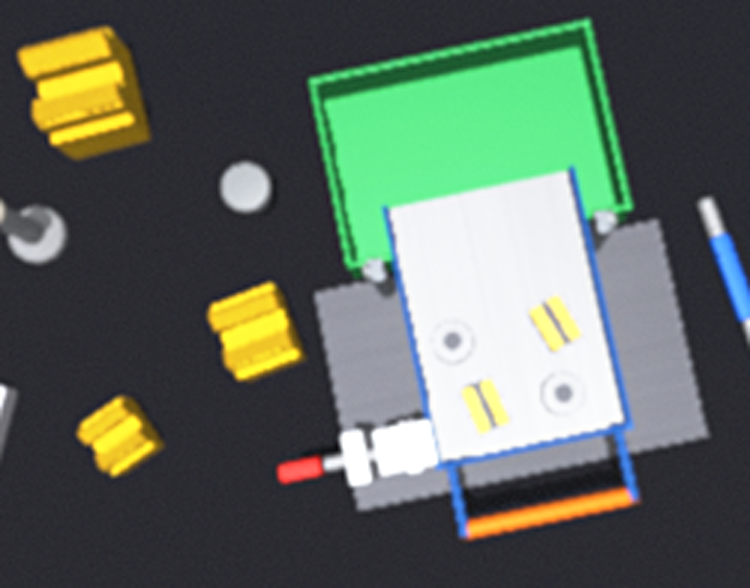

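```bash
python3 - <<'E'
from h import *
p=cams.camera_params('top')
f=lambda u,v,z: at(p,172+u/3,140+v/3,z)
def S(name,pts,z):
    P=[f(*q,z) for q in pts]; print(name,[list(a[:2].round(4)) for a in P], [round(float(np.linalg.norm(P[i]-P[i-1])),4) for i in range(1,len(P))]); return P
b=S('bar',[(467,526),(637,493)],.117)
B=S('plate',[(315,293),(660,222),(708,437),(360,508)],.01); print(sum(B)/4)
S('tray back',[(440,465),(628,428)],.131)
S('lip',[(388,208),(572,170)],.11)
S('bore/tab end',[(345,458)],.088)
S('tab top',[(278,472),(322,464)],.114)
S('rest mid +x edge',[(208,318),(272,284)],.071)
S('rest mid',[(272,284),(300,352),(238,380)],.071)
S('rest big',[(18,50),(108,28)],.09);S('rest small',[(78,433),(122,397)],.055)
for a,c in((b[0],b[1]),):
    d=a-c; print('yaw',np.degrees(np.arctan2(-d[0],d[1])))
E
```

```text
bar [[np.float64(0.4617), np.float64(-0.0227)], [np.float64(0.484), np.float64(-0.1415)]] [0.1209]
plate [[np.float64(0.6385), np.float64(0.0971)], [np.float64(0.6933), np.float64(-0.1774)], [np.float64(0.5231), np.float64(-0.2111)], [np.float64(0.4692), np.float64(0.061)]] [0.2799, 0.1735, 0.2774]
[ 0.58099924 -0.05760312  0.01      ]
tray back [[np.float64(0.5043), np.float64(-0.0044)], [np.float64(0.5291), np.float64(-0.1344)]] [0.1324]
lip [[np.float64(0.6884), np.float64(0.0328)], [np.float64(0.715), np.float64(-0.1002)]] [0.1356]
bore/tab end [[np.float64(0.5089), np.float64(0.0655)]] []
tab top [[np.float64(0.4996), np.float64(0.1104)], [np.float64(0.5051), np.float64(0.0793)]] [0.0316]
rest mid +x edge [[np.float64(0.6132), np.float64(0.17)], [np.float64(0.6385), np.float64(0.1222)]] [0.0541]
rest mid [[np.float64(0.6385), np.float64(0.1222)], [np.float64(0.5873), np.float64(0.1009)], [np.float64(0.5667), np.float64(0.147)]] [0.0554, 0.0505]
rest big [[np.float64(0.8147), np.float64(0.3122)], [np.float64(0.8308), np.float64(0.2445)]] [0.0696]
rest small [[np.float64(0.5282), np.float64(0.2706)], [np.float64(0.5552), np.float64(0.2377)]] [0.0425]
yaw 10.662851741684603
```

The middle rest measures about 54 x 55 mm, against about 69 mm for the big one and 42 mm for the small one. It is the one meant, and it stands near (0.601, 0.135) with a yaw of about 26°. The station yaw is about 11° and the tab is near (0.502, 0.095). Next I'll go above the tab.

```bash
cat >> h.py <<'E'
def plan(pos,ang,tilt=None):
    "delta to a tool-down pose with tool x at ang deg in world; tool-frame rotvec deg, shift m"
    o=manip.get_obs(); r0=R.from_quat(o['ee_rot'])
    r1=R.from_euler('z',ang,degrees=True)*R.from_euler('x',180,degrees=True)
    if tilt is not None: r1=R.from_rotvec(np.radians(tilt))*r1
    rv=np.degrees((r0.inv()*r1).as_rotvec()); s=r0.inv().apply(np.array(pos)-o['position'])
    print('t',round(o['clock'],2),'pos',o['position'].round(4),'rot',rv.round(2),'shift',s.round(4),'rows',np.linalg.norm(s)/.05,np.linalg.norm(rv)/8.59,'F',o['ft_force'].round(1),'g',round(o['grip_width'],3))
E
python3 -c "
from h import *
plan([.502,.097,.20],11)"
```

```text
t 0.1 pos [0.1381 0.6092 0.2306] rot [5.000e-02 6.000e-02 6.623e+01] shift [-0.4191  0.4681  0.0312] rows 12.581930361065684 7.710645655471963 F [-0.1  0.3 -0.2] g 1.001
```

Call:
{"name": "move_arm", "arguments": {"moves": [[0,0,66.2,-0.419,0.468,0.031,0.05],[0,0,66.2,-0.419,0.468,0.031,0.05],[0,0,66.2,-0.419,0.468,0.031,0.05],[0,0,66.2,-0.419,0.468,0.031,0.05],[0,0,66.2,-0.419,0.468,0.031,0.05],[0,0,66.2,-0.419,0.468,0.031,0.05],[0,0,66.2,-0.419,0.468,0.031,0.05],[0,0,66.2,-0.419,0.468,0.031,0.05],[0,0,66.2,-0.419,0.468,0.031,0.05],[0,0,66.2,-0.419,0.468,0.031,0.05]]}}

```text
clock: 1.1
position: [0.428, 0.2005, 0.2065]
ee_rot: [0.995, 0.096, 0.0, -0.0]
ft_force: [0.6, 0.5, -0.6]
grip_width: 0.582
```

```bash
python3 -c "
from h import *
plan([.502,.097,.20],11)"
```

```text
t 1.1 pos [0.428  0.2005 0.2065] rot [-0.02 -0.    0.03] shift [0.0528 0.1158 0.0065] rows 2.5485794884564688 0.004024365968475795 F [ 0.6  0.5 -0.6] g 0.582
```

Call:
{"name": "move_arm", "arguments": {"moves": [[0,0,0,0.053,0.116,0.0065,0.05],[0,0,0,0.053,0.116,0.0065,0.05],[0,0,0,0.053,0.116,0.0065,0.05],[0,0,0,0.053,0.116,0.0065,0.05],[0,0,0,0.053,0.116,0.0065,0.05]]}}

```text
clock: 1.6
position: [0.5014, 0.0985, 0.1998]
ee_rot: [0.995, 0.096, -0.0, 0.0]
ft_force: [-0.5, 0.0, -0.1]
grip_width: 0.586
```

```bash
python3 -c "
from h import *
p=cams.camera_params('wrist'); print(p, manip.get_obs()['position'])
cv2.imwrite('pics/w1.png',cams.camera('wrist')[:,:,::-1])"
```

```text
{'fx': 341.7004137060217, 'fy': 341.7004137060217, 'cx': 321.9029741639515, 'cy': 235.71493115028443, 'xyz': array([0.48725105, 0.1665948 , 0.34374734]), 'rotation': array([-0.13685367, -0.01309677,  0.09476963,  0.98596058])} [0.50137575 0.09852634 0.19976531]
```

View pics/w1.png

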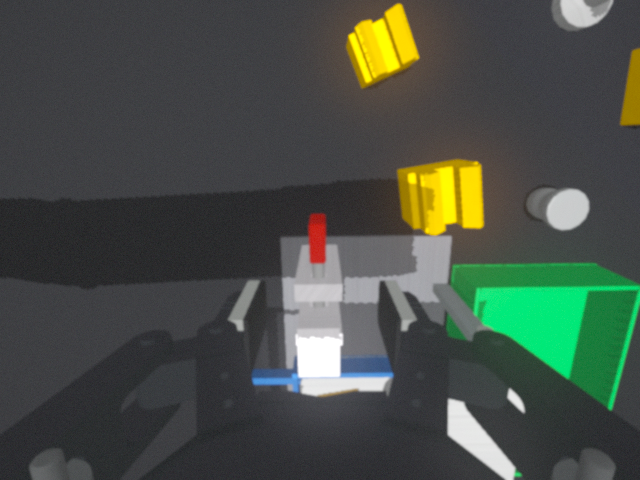

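The tab is at x 310–326, rows about 222 to 262 for its top face. The rest top spans about (398,168) to (483,228), with the notch near x=432.

```bash
python3 - <<'E'
from h import *
p=cams.camera_params('wrist')
r=R.from_euler('z',-11,degrees=True)
for n,u,v,z in(('tab out',317.5,222,.114),('tab in',317.5,262,.114),('tab l',309,240,.114),('tab r',326,240,.114),('mouth',319,281,.106),('cheek top',319,246,.106)):
    X=at(p,u,v,z); print(n,X.round(4),'stn',r.apply(X).round(4))
o=manip.get_obs()['position'];print('tcp stn',r.apply(o).round(4))
crop('pics/w1.png','pics/c2.png',290,150,500,310,3.8)
E
```

```text
tab out [0.4944 0.1128 0.114 ] stn [0.5069 0.0164 0.114 ]
tab in [0.5   0.084 0.114] stn [ 0.5068 -0.013   0.114 ]
tab l [0.491  0.0989 0.114 ] stn [0.5009 0.0034 0.114 ]
tab r [0.5027 0.1012 0.114 ] stn [0.5128 0.0034 0.114 ]
mouth [0.5044 0.0664 0.106 ] stn [ 0.5078 -0.0311  0.106 ]
cheek top [0.4992 0.0934 0.106 ] stn [ 0.5078 -0.0035  0.106 ]
tcp stn [0.5108 0.0021 0.1998]
```

View pics/c2.png

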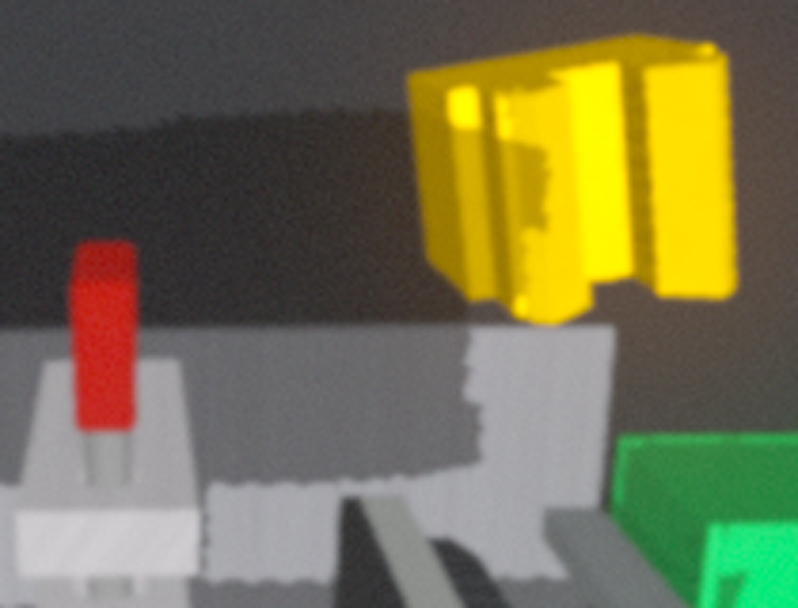

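```bash
cat > fit.py <<'E'
from h import *
from scipy.optimize import minimize
P={'top':cams.camera_params('top'),'wrist':cams.camera_params('wrist'),'scene':cams.camera_params('scene')}
I={'top':cv2.imread('pics/top0.png'),'wrist':cv2.imread('pics/w1.png'),'scene':cv2.imread('pics/scene0.png')}
seed={'top':(257,250),'wrist':(470,195),'scene':(338,305)}
M={}
for k,im in I.items():
    h=cv2.cvtColor(im,cv2.COLOR_BGR2HSV)
    m=((h[...,0]>15)&(h[...,0]<35)&(h[...,1]>150)&(h[...,2]>60)).astype(np.uint8)
    n,l=cv2.connectedComponents(m); M[k]=(l==l[seed[k][1],seed[k][0]]); print(k,M[k].sum())
prof=np.array([[-30,0],[-30,71],[-18,71],[-8,56],[-8,45],[8,45],[8,56],[18,71],[30,71],[30,0]])/1000
def W(q):
    c,s=np.cos(q[2]),np.sin(q[2]); A=[]
    for y in(-.025,.025): A.append(np.array([[q[0]+c*x-s*y,q[1]+s*x+c*y,z] for x,z in prof]))
    return A
def mask(k,q,S=4):
    a,b=[proj(P[k],w)*S for w in W(q)]
    m=np.zeros((480*S,640*S),np.uint8)
    f=lambda t:cv2.fillPoly(m,[np.round(t).astype(np.int32)],1)
    f(a);f(b)
    for i in range(len(a)): j=(i+1)%len(a); f(np.array([a[i],a[j],b[j],b[i]]))
    return cv2.resize(m.astype(np.float32),(640,480),interpolation=cv2.INTER_AREA)
def cost(q,ks): return sum(np.abs(mask(k,q)-M[k]).sum()/M[k].sum() for k in ks)
for ks in(('top',),('wrist',),('scene',),('top','wrist','scene')):
    best=min((minimize(cost,[.6,.135,np.radians(y)],args=(ks,),method='Nelder-Mead',options=dict(initial_simplex=np.array([.6,.135,np.radians(y)])+np.array([[0,0,0],[.01,0,0],[0,.01,0],[0,0,.1]]))) for y in(10,20,30)),key=lambda r:r.fun)
    print(ks,best.x[:2].round(4),np.degrees(best.x[2]).round(1),best.fun)
q=best.x; out=[]
for k,(u,v) in seed.items():
    im=I[k].copy(); K=8 if k!='wrist' else 5; n=40 if k!='wrist' else 60
    x0,y0=u-n//1,v-n; x0,y0=u-n,v-n
    c=cv2.resize(im[y0:y0+2*n,x0:x0+2*n],None,fx=K,fy=K,interpolation=cv2.INTER_CUBIC)
    a,b=[((proj(P[k],w)-[x0,y0]+.5)*K).astype(int) for w in W(q)]
    for t in(a,b): cv2.polylines(c,[t.reshape(-1,1,2)],True,(255,0,255),1)
    for i in range(len(a)): cv2.line(c,tuple(map(int,a[i])),tuple(map(int,b[i])),(255,255,0),1)
    out.append(cv2.resize(c,(400,400)))
cv2.imwrite('pics/fit.png',cv2.resize(np.hstack(out[:2]),(800,400)))
E
python3 fit.py
```

```text
top 719
wrist 5510
scene 1320
('top',) [0.6042 0.1397] 19.7 0.08023296244784422
('wrist',) [0.6006 0.1402] 20.8 0.14901315789473685
('scene',) [0.6053 0.1457] 22.3 0.12419507575757575
('top', 'wrist', 'scene') [0.6026 0.1407] 19.8 0.47435280850738093
```

View pics/fit.png

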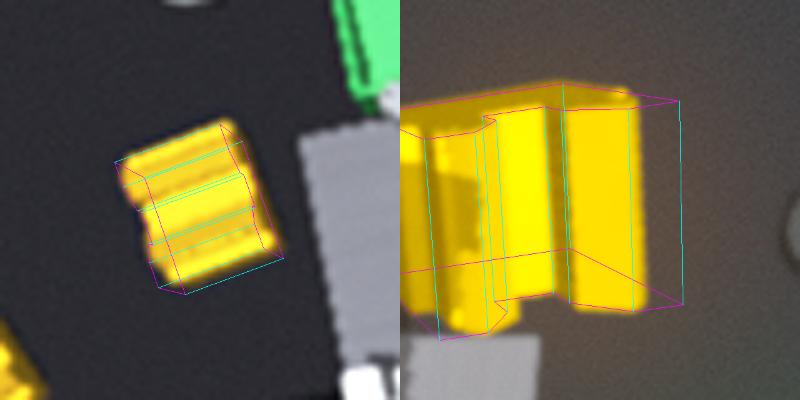

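```bash
python3 - <<'E'
s=open('fit.py').read()
s=s.replace("def W(q):\n","def W(q):\n    w,zs=q[3]/10,q[4]/10\n    prof=np.array([[-.03,0],[-.03,zs],[-w,zs],[-w+.002,.071],[-.018,.071],[-.008,.056],[-.008,.045],[.008,.045],[.008,.056],[.018,.071],[w-.002,.071],[w,zs],[.03,zs],[.03,0]])\n")
s=s.replace("[.6,.135,np.radians(y)]","[.6,.138,np.radians(y),.24,.55]").replace("np.array([[0,0,0],[.01,0,0],[0,.01,0],[0,0,.1]])","np.vstack([np.zeros(5),np.diag([.01,.01,.1,.04,.1])])").replace("best.x[:2]","best.x.round(3)[[0,1,3,4]]")
open('fit2.py','w').write(s)
E
python3 fit2.py
```

```text
top 719
wrist 5510
scene 1320
('top',) [0.606 0.14  0.257 0.554] 21.1 0.04833101529902643
('wrist',) [0.602 0.14  0.239 0.48 ] 20.4 0.03338248638838476
('scene',) [0.604 0.145 0.212 0.462] 21.3 0.03910984848484848
('top', 'wrist', 'scene') [0.605 0.142 0.2   0.464] 20.5 0.258638271755121
```

View pics/fit.png

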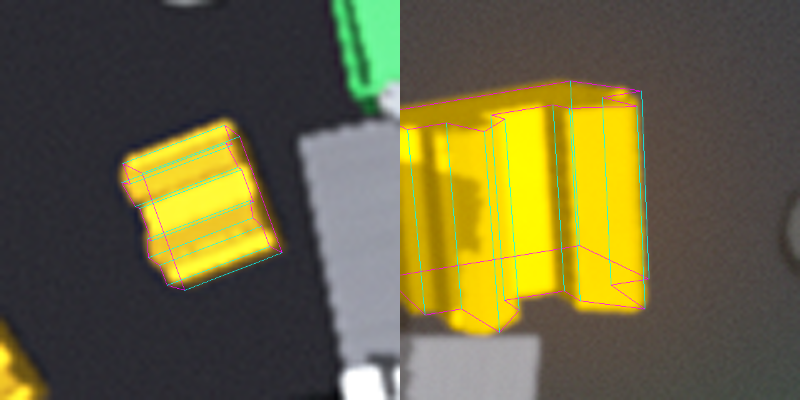

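The rest model now fits well: from the wrist image the rest is at (0.602, 0.140) with a yaw of 20.5°. The grasp needs a shift of -4 mm in tool x and 120 mm down.

Call:
{"name": "move_arm", "arguments": {"moves": [[0,0,0,-0.004,0,0.04,0.05],[0,0,0,-0.004,0,0.08,0.05],[0,0,0,-0.004,0,0.1,0.05],[0,0,0,-0.004,0,0.119,0.05],[0,0,0,-0.004,0,0.119,0.05],[0,0,0,-0.004,0,0.119,0.0],[0,0,0,-0.004,0,0.119,0.0],[0,0,0,-0.004,0,0.119,0.0],[0,0,0,-0.004,0,0.119,0.0],[0,0,0,-0.004,0,0.119,0.0]], "grip_force": 40}}

```text
clock: 2.65
position: [0.4983, 0.0986, 0.0822]
ee_rot: [0.995, 0.096, 0.001, -0.001]
ft_force: [-0.7, 2.2, 7.0]
grip_width: 0.133
```

```bash
python3 -c "
from h import *
plan([.497,.0986,.08],11)"
```

```text
t 2.65 pos [0.4983 0.0986 0.0822] rot [-0.06 -0.1   0.05] shift [-0.0013 -0.0002  0.0022] rows 0.050086676125996724 0.014646326126701657 F [-0.7  2.2  7. ] g 0.133
```

Call:
{"name": "move_arm", "arguments": {"moves": [[0,0,0,0,-0.01,0,0.0],[0,0,0,0,-0.022,0,0.0],[0,0,0,0,-0.036,0,0.0],[0,0,0,0,-0.05,0,0.0],[0,0,0,0,-0.064,0,0.0],[0,0,0,0,-0.078,0,0.0],[0,0,0,0,-0.085,0,0.0],[0,0,0,0,-0.085,0,0.0]], "grip_force": 60}}

```text
clock: 3.45
position: [0.4807, 0.1829, 0.0808]
ee_rot: [0.995, 0.097, -0.0, -0.0]
ft_force: [0.1, 0.1, -1.3]
grip_width: 0.128
```

```bash
python3 -c "
from h import *
plan([.5,.2,.16],11)
cv2.imwrite('pics/w2.png',cams.camera('wrist')[150:450,170:570,::-1].repeat(2,0).repeat(2,1))"
```

```text
t 3.45 pos [0.4807 0.1829 0.0808] rot [-0.02  0.04  0.16] shift [ 0.0222 -0.013  -0.0792] rows 1.6661137580549978 0.019537335784679706 F [ 0.1  0.1 -1.3] g 0.128
```

View pics/w2.png

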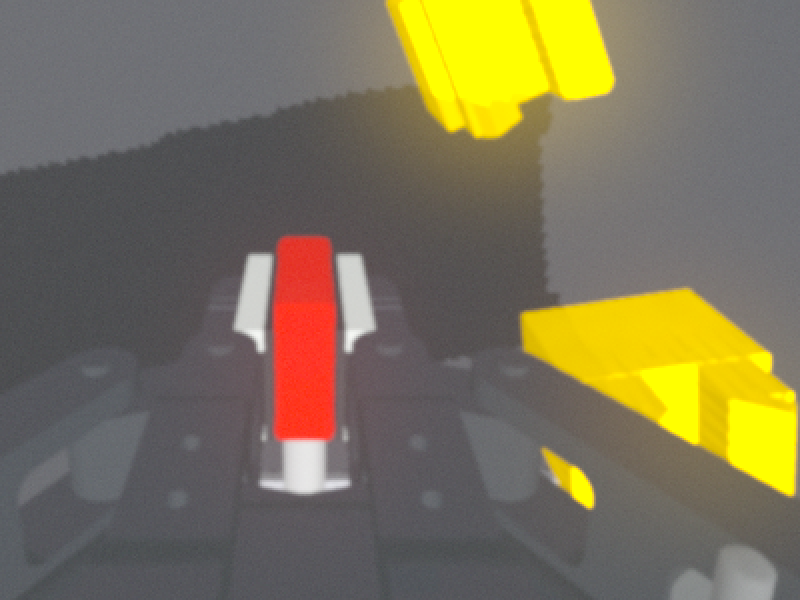

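The pin is fully out: its tip end is at about (303,465) in this view and the tab is centred between the pads. I'll work out the in-hand offset and the placing pose.

```bash
python3 - <<'E'
from h import *
p=cams.camera_params('wrist'); o=manip.get_obs(); r=R.from_quat(o['ee_rot'])
f=lambda u,v,z:(r.inv().apply(at(p,170+u/2,150+v/2,z)-o['position'])).round(4)
for z in(.110,.112,.114): print(z,f(307,301,z),f(304,439,z))
c=np.array([.602,.140]); a=np.radians(20.5); d=np.array([-np.sin(a),np.cos(a)])
for s in(.053,):
    t=c+d*s; plan([*t,.15],20.5)
E
```

```text
0.11 [-0.0004 -0.0121 -0.0291] [-0.0009  0.0177 -0.0291]
0.112 [-0.0004 -0.0131 -0.0311] [-0.0009  0.0161 -0.0311]
0.114 [-0.0004 -0.0141 -0.0331] [-0.0009  0.0146 -0.0331]
t 3.5 pos [0.481  0.1819 0.0809] rot [ 0.    0.04 -9.4 ] shift [ 0.102   0.0121 -0.0692] rows 2.4768444816836266 1.094708312163734 F [ 0.4 -0.8 -0.2] g 0.13
```

Call:
{"name": "move_arm", "arguments": {"moves": [[0,0,0,0,0,-0.03,0.0],[0,0,0,0,0,-0.06,0.0],[0,0,-4,0.025,0.003,-0.07,0.0],[0,0,-9.4,0.05,0.005,-0.07,0.0],[0,0,-9.4,0.075,0.008,-0.07,0.0],[0,0,-9.4,0.102,0.0106,-0.07,0.0],[0,0,-9.4,0.102,0.0106,-0.07,0.0],[0,0,-9.4,0.102,0.0106,-0.07,0.0]]}}

```text
clock: 4.3
position: [0.5835, 0.1895, 0.1506]
ee_rot: [0.984, 0.177, -0.001, 0.0]
ft_force: [0.1, -0.3, -1.0]
grip_width: 0.128
```

```bash
python3 - <<'E'
from h import *
c=np.array([.602,.140]); a=np.radians(20.5); d=np.array([-np.sin(a),np.cos(a)])
t=c+d*.0545; plan([*t,.15],20.5)
p=cams.camera_params('wrist'); P2=cams.camera_params('top')
cv2.imwrite('pics/w3.png',cams.camera('wrist')[:,:,::-1])
cv2.imwrite('pics/s3.png',cams.camera('scene')[:,:,::-1])
crop('pics/s3.png','pics/c3.png',270,200,430,330,5)
E
```

```text
t 4.3 pos [0.5835 0.1895 0.1506] rot [ 0.04  0.07 -0.15] shift [ 0.     -0.0017  0.0006] rows 0.03569483700728934 0.01994258955392535 F [ 0.1 -0.3 -1. ] g 0.128
```

View pics/c3.png

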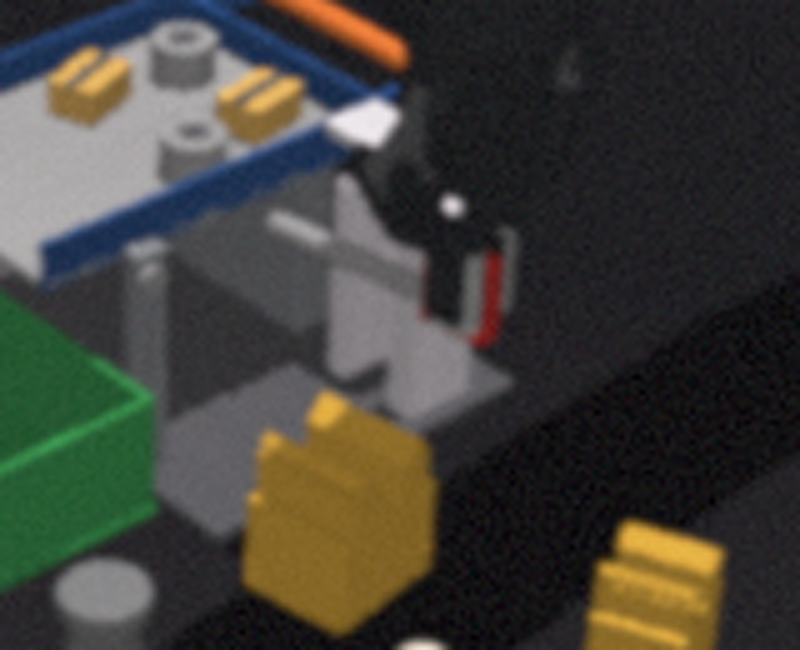

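```bash
python3 - <<'E'
from h import *
o=manip.get_obs(); r=R.from_quat(o['ee_rot']); p=cams.camera_params('scene')
for s in(.0925,.04):
  for dz in(-.005,.0,.005):
    X=o['position']+r.apply([-.0005,s,-.005+dz]); X=X+np.array([.002,.005,0]); uv=proj(p,X)[0]; print(s,dz,uv.round(1),((uv-[270,200])*5).round(0))
E
```

```text
0.0925 -0.005 [325.4 241.5] [277. 207.]
0.0925 0.0 [325.3 243.7] [277. 218.]
0.0925 0.005 [325.2 245.8] [276. 229.]
0.04 -0.005 [346.7 251.1] [384. 255.]
0.04 0.0 [346.6 253.3] [383. 267.]
0.04 0.005 [346.5 255.5] [382. 278.]
```

The pin is level, and its tip matches the prediction. Lowering it into the notch now.

Call:
{"name": "move_arm", "arguments": {"moves": [[0,0,0,0,-0.0015,0.03,0.0],[0,0,0,0,-0.0015,0.06,0.0],[0,0,0,0,-0.0015,0.08,0.0],[0,0,0,0,-0.0015,0.092,0.0],[0,0,0,0,-0.0015,0.098,0.0],[0,0,0,0,-0.0015,0.101,0.0],[0,0,0,0,-0.0015,0.101,0.0]]}}

```text
clock: 5.1
position: [0.5833, 0.1921, 0.0507]
ee_rot: [0.984, 0.177, 0.0, -0.0]
ft_force: [0.5, -0.9, -0.2]
grip_width: 0.132
```

```bash
python3 - <<'E'
from h import *
plan([.5829,.1911,.045],20.5)
E
```

```text
t 5.1 pos [0.5833 0.1921 0.0507] rot [-0.01 -0.05 -0.07] shift [-0.0007  0.0008  0.0057] rows 0.11683270805257412 0.009433895433497937 F [ 0.5 -0.9 -0.2] g 0.132
```

Call:
{"name": "move_arm", "arguments": {"moves": [[0,0,0,0,0.001,0.002,0.0],[0,0,0,0,0.001,0.004,0.0],[0,0,0,0,0.001,0.004,0.0]]}}

```text
clock: 5.4
position: [0.5838, 0.191, 0.0465]
ee_rot: [0.984, 0.177, 0.0, -0.0]
ft_force: [0.4, 0.3, 0.3]
grip_width: 0.128
```

Call:
{"name": "move_arm", "arguments": {"moves": [[0,0,0,0,0,0.001,0.0],[0,0,0,0,0,0.002,0.0],[0,0,0,0,0,0.002,0.0]]}}

```text
clock: 5.7
position: [0.584, 0.1912, 0.046]
ee_rot: [0.984, 0.177, 0.001, -0.0]
ft_force: [-5.9, -0.7, 15.4]
grip_width: 0.126
```

Call:
{"name": "move_arm", "arguments": {"moves": [[0,0,0,-0.001,0,0,0.0],[0,0,0,-0.001,0,0,0.04],[0,0,0,-0.001,0,0,0.04],[0,0,0,-0.001,0,0,0.04],[0,0,0,-0.001,0,0,0.04]]}}

```text
clock: 6.2
position: [0.5822, 0.1907, 0.0439]
ee_rot: [0.984, 0.177, -0.0, 0.0]
ft_force: [-1.0, 0.2, -0.2]
grip_width: 0.468
```

Call:
{"name": "move_arm", "arguments": {"moves": [[0,0,0,-0.001,0,-0.03,0.04],[0,0,0,-0.001,0,-0.07,0.04],[0,0,0,-0.001,-0.02,-0.11,0.04],[0,0,0,-0.001,-0.03,-0.14,0.04],[0,0,0,-0.001,-0.03,-0.14,0.04],[0,0,0,-0.001,-0.03,-0.14,0.04]]}}

```text
clock: 6.8
position: [0.5711, 0.2186, 0.1843]
ee_rot: [0.984, 0.178, 0.0, -0.0]
ft_force: [0.3, -0.4, -0.1]
grip_width: 0.469
```

```bash
python3 - <<'E'
from h import *
p=cams.camera_params('wrist'); print(p)
w=cams.camera('wrist')[:,:,::-1]; cv2.imwrite('pics/w4.png',w)
cv2.imwrite('pics/s4.png',cams.camera('scene')[:,:,::-1]); t=cams.camera('top')[:,:,::-1]; cv2.imwrite('pics/t4.png',t)
crop('pics/s4.png','pics/c4.png',290,240,390,340,6); crop('pics/w4.png','pics/c5.png',220,100,520,400,2)
a,b=cv2.imread('pics/c4.png'),cv2.imread('pics/c5.png')
cv2.imwrite('pics/v4.png',cv2.resize(np.hstack([a,b]),(800,400)))
E
```

```text
{'fx': 341.7004137060217, 'fy': 341.7004137060217, 'cx': 321.9029741639515, 'cy': 235.71493115028443, 'xyz': array([0.54571872, 0.2835119 , 0.32832036]), 'rotation': array([-0.13505767, -0.0251397 ,  0.17597327,  0.97476193])}
```

View pics/v4.png

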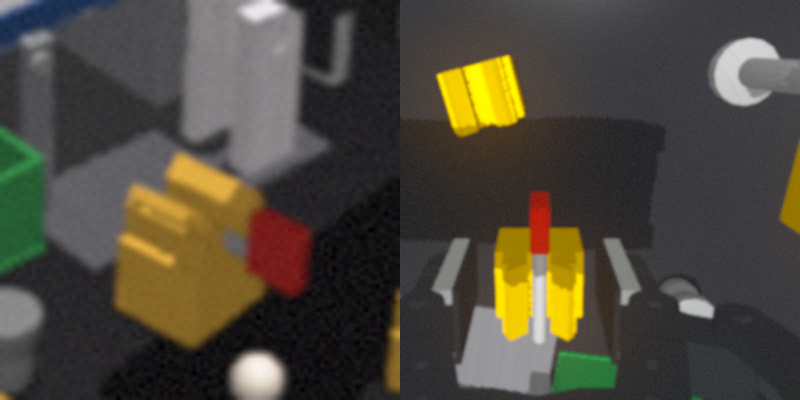

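The pin lies in the notch, with the tab free past the +y end. I'll check the positions numerically and get the bar from both views.

```bash
python3 - <<'E'
from h import *
p=cams.camera_params('wrist')
c=np.array([.602,.140,0]); r=R.from_euler('z',-20.5,degrees=True)
f=lambda u,v,z:r.apply(at(p,220+(u-400)/1.3333,100+v/1.3333,z)-c).round(4)
print('tab out,in top',f(540,213,.076),f(540,252,.076),'shank tip',f(540,343,.050),f(540,343,.055))
# rest end top corners
print('rest',[f(*q,.071) for q in((505,276),(572,276),(512,338),(566,338))])
p=cams.camera_params('top'); s=R.from_euler('z',-11,degrees=True)
b=(at(p,172+467/3,140+526/3,.117)+at(p,172+637/3,140+493/3,.117))/2+[-.005,.003,0]
print('bar',b,s.apply(b), 'tab stn .5067')
hx=b+R.from_euler('z',11,degrees=True).apply([-.05,0,0]); plan([b[0],b[1],.25],11)
E
```

```text
tab out,in top [-0.001   0.0629  0.076 ] [-0.0009  0.0382  0.076 ] shank tip [-0.0007 -0.0433  0.05  ] [-0.0007 -0.0397  0.055 ]
rest [array([-0.0226,  0.0197,  0.071 ]), array([0.0189, 0.0197, 0.071 ]), array([-0.019 , -0.0246,  0.071 ]), array([ 0.016 , -0.0246,  0.071 ])]
bar [ 0.46784329 -0.07911851  0.117     ] [ 0.44415117 -0.16693359  0.117     ] tab stn .5067
t 6.95 pos [0.5705 0.2176 0.1827] rot [0.04 0.13 9.39] shift [-0.1998  0.2424 -0.0667] rows 6.422558194626585 1.0933053426769765 F [-0.3 -0.2  0.6] g 0.467
```

Call:
{"name": "move_arm", "arguments": {"moves": [[0,0,0,0,0,-0.045,0.05],[0,0,9.4,-0.2,0.242,-0.05,0.05],[0,0,9.4,-0.2,0.242,-0.05,0.05],[0,0,9.4,-0.2,0.242,-0.05,0.05],[0,0,9.4,-0.2,0.242,-0.05,0.05],[0,0,9.4,-0.2,0.242,-0.05,0.05],[0,0,9.4,-0.2,0.242,-0.05,0.05],[0,0,9.4,-0.2,0.242,-0.05,0.05],[0,0,9.4,-0.2,0.242,-0.05,0.05],[0,0,9.4,-0.2,0.242,-0.05,0.05]]}}

```text
clock: 7.95
position: [0.4681, -0.0773, 0.2336]
ee_rot: [0.995, 0.096, -0.0, -0.0]
ft_force: [0.7, 1.4, -0.8]
grip_width: 0.583
```

```bash
python3 - <<'E'
from h import *
plan([.468,-.079,.22],11)
cv2.imwrite('pics/w5.png',cams.camera('wrist')[:,:,::-1])
E
```

```text
t 7.95 pos [ 0.4681 -0.0773  0.2336] rot [-0.02  0.04  0.06] shift [-0.0005  0.0017  0.0136] rows 0.2750798478069059 0.008283944798255298 F [ 0.7  1.4 -0.8] g 0.583
```

View pics/w5.png

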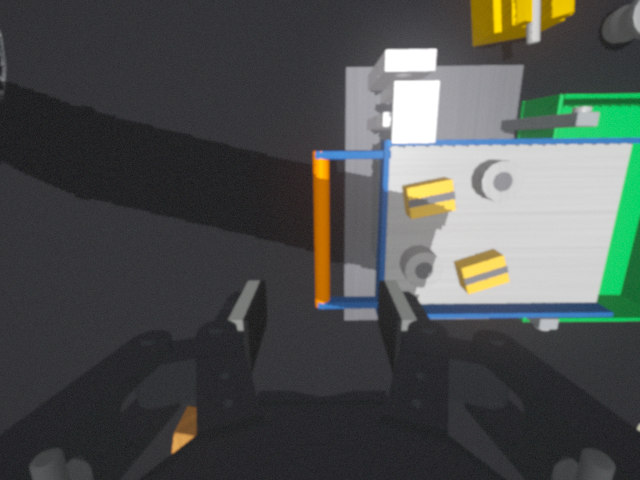

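The orange bar runs from (321,155) to (322,304) and is vertical in this view, so the yaw is right. All four parts are on the tray.

```bash
python3 - <<'E'
from h import *
p=cams.camera_params('wrist'); o=manip.get_obs(); r=R.from_quat(o['ee_rot'])
a,b=at(p,321,155,.117),at(p,322,305,.117); print(a,b,np.linalg.norm(a-b),np.degrees(np.arctan2(-(a-b)[0],(a-b)[1])))
c=(a+b)/2; print(c,'tool shift',r.inv().apply(c-o['position']).round(4)); plan([c[0],c[1],.107],11)
E
```

```text
[ 0.45552784 -0.02006728  0.117     ] [ 0.48001672 -0.14048968  0.117     ] 0.12288718270654403 11.494823491852733
[ 0.46777228 -0.08027848  0.117     ] tool shift [-0.0011  0.0034  0.1166]
t 8.0 pos [ 0.4683 -0.0767  0.2336] rot [-0.    0.05  0.13] shift [-0.0011  0.0034  0.1266] rows 2.5334949287850703 0.016115927636661042 F [-0.1  0.7 -1. ] g 0.588
```

Call:
{"name": "move_arm", "arguments": {"moves": [[0,0,0,-0.001,0.003,0.03,0.035],[0,0,0,-0.001,0.003,0.06,0.035],[0,0,0,-0.001,0.003,0.09,0.035],[0,0,0,-0.001,0.003,0.115,0.035],[0,0,0,-0.001,0.003,0.132,0.035],[0,0,0,-0.001,0.003,0.132,0.035],[0,0,0,-0.001,0.003,0.132,0.0],[0,0,0,-0.001,0.003,0.132,0.0],[0,0,0,-0.001,0.003,0.132,0.0],[0,0,0,-0.001,0.003,0.132,0.0]], "grip_force": 40}}

```text
clock: 9.0
position: [0.4684, -0.0807, 0.103]
ee_rot: [0.995, 0.096, 0.001, -0.0]
ft_force: [0.5, 3.4, 2.7]
grip_width: 0.123
```

```bash
python3 - <<'E'
from h import *
plan([.468,-.08,.102],11)
for t in (.05,.15,.25,.35,.45,.55,.65,.75,.85,.95,1.03,1.05):
    X=lambda t:np.array([-195*np.cos(t)+12*np.sin(t),195*np.sin(t)+12*np.cos(t)])
    print(t,(X(t)-X(0)).round(1))
E
```

```text
t 9.0 pos [ 0.4684 -0.0807  0.103 ] rot [-0.03 -0.11  0.07] shift [-0.0003 -0.0008  0.001 ] rows 0.0258674792791176 0.015489725050262785 F [0.5 3.4 2.7] g 0.123
0.05 [0.8 9.7]
0.15 [ 4. 29.]
0.25 [ 9.  47.9]
0.35 [15.9 66.1]
0.45 [24.6 83.6]
0.55 [ 35.  100.2]
0.65 [ 47.  115.6]
0.75 [ 60.5 129.7]
0.85 [ 75.3 142.4]
0.95 [ 91.3 153.6]
1.03 [104.9 161.4]
1.05 [108.4 163.1]
```

Call:
{"name": "move_arm", "arguments": {"moves": [[0,0,0,0.001,0,-0.0097,0.0],[0,0,0,0.002,0,-0.0195,0.0],[0,0,0,0.004,0,-0.029,0.0],[0,0,0,0.0063,0,-0.0385,0.0],[0,0,0,0.009,0,-0.048,0.0],[0,0,0,0.009,0,-0.048,0.0]], "grip_force": 30}}

```text
clock: 9.6
position: [0.4769, -0.079, 0.151]
ee_rot: [0.995, 0.096, 0.0, -0.0]
ft_force: [2.1, 3.4, -5.9]
grip_width: 0.122
```

```bash
python3 - <<'E'
from h import *
plan([.468,-.08,.102],11)
cv2.imwrite('pics/s6.png',cams.camera('scene')[:,:,::-1])
crop('pics/s6.png','pics/c6.png',180,150,400,310,3.5)
E
```

```text
t 9.6 pos [ 0.4769 -0.079   0.151 ] rot [-0.04 -0.04  0.07] shift [-0.009  -0.0007  0.049 ] rows 0.9970433388384983 0.010985808351643594 F [ 2.1  3.4 -5.9] g 0.122
```

View pics/c6.png

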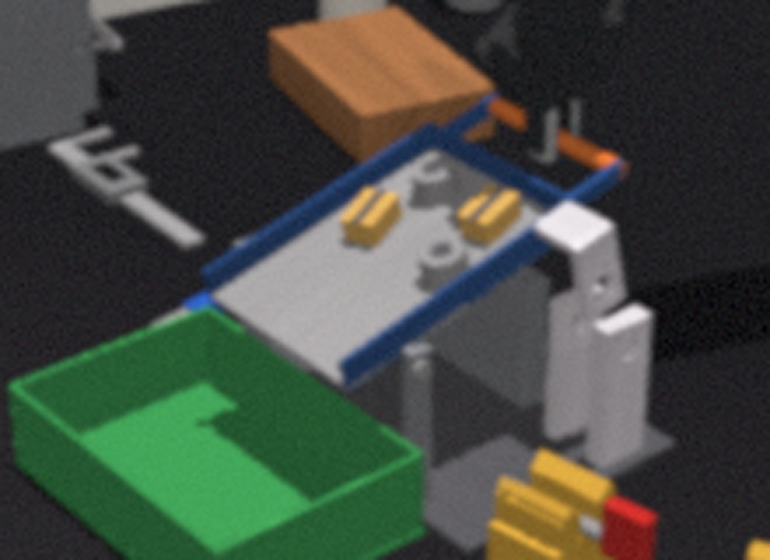

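The tray follows the bar with the pin out. Continuing the arc.

Call:
{"name": "move_arm", "arguments": {"moves": [[0,0,0,0.0033,0,-0.0092,0.0],[0,0,0,0.0069,0,-0.0182,0.0],[0,0,0,0.011,0,-0.027,0.0],[0,0,0,0.0156,0,-0.0357,0.0],[0,0,0,0.0206,0,-0.0442,0.0],[0,0,0,0.026,0,-0.0523,0.0],[0,0,0,0.0319,0,-0.0602,0.0],[0,0,0,0.038,0,-0.0677,0.0],[0,0,0,0.0446,0,-0.0749,0.0],[0,0,0,0.0515,0,-0.0818,0.0]]}}

```text
clock: 10.65
position: [0.5236, -0.0694, 0.2322]
ee_rot: [0.995, 0.096, -0.004, -0.001]
ft_force: [-25.2, 6.3, 18.6]
grip_width: 0.121
```

Call:
{"name": "move_arm", "arguments": {"moves": [[0,0,0,0.0073,0,-0.0066,0.0],[0,0,0,0.0148,0,-0.0127,0.0],[0,0,0,0.0227,0,-0.0185,0.0],[0,0,0,0.0308,0,-0.0239,0.0],[0,0,0,0.0392,0,-0.0289,0.0],[0,0,0,0.0444,0,-0.0317,0.0],[0,0,0,0.0444,0,-0.0317,0.0],[0,0,0,0.0444,0,-0.0317,0.0],[0,0,0,0.0444,0,-0.0317,0.0],[0,0,0,0.0444,0,-0.0317,0.0]]}}

```text
clock: 11.65
position: [0.5703, -0.0604, 0.2659]
ee_rot: [0.995, 0.097, -0.0, -0.001]
ft_force: [-12.0, 7.2, 16.8]
grip_width: 0.12
```

```bash
python3 - <<'E'
from h import *
plan([.468,-.08,.102],11)
cv2.imwrite('pics/s7.png',cams.camera('scene')[:,:,::-1])
crop('pics/s7.png','pics/c7.png',170,120,410,330,2.8)
E
```

```text
t 11.65 pos [ 0.5703 -0.0604  0.2659] rot [-0.13 -0.01  0.09] shift [-1.042e-01 -1.000e-04  1.639e-01] rows 3.8843935031030252 0.01812192998563926 F [-12.    7.2  16.8] g 0.12
```

No more pictures can be viewed, so I'll check the parts with image code: brass blobs and non-green blobs in the bin.

```bash
cat > chk.py <<'E'
from h import *
import sys
t=cams.camera('top')[:,:,::-1].copy(); s=cams.camera('scene')[:,:,::-1].copy()
cv2.imwrite(f'pics/t{sys.argv[1]}.png',t); cv2.imwrite(f'pics/s{sys.argv[1]}.png',s)
p=cams.camera_params('top')
def blobs(m,amin=8):
    n,l,st,c=cv2.connectedComponentsWithStats(m.astype(np.uint8)); return [(c[i].round(0).astype(int).tolist(),int(st[i,4]),st[i,2:4].tolist()) for i in range(1,n) if st[i,4]>=amin]
for n,im,(x0,y0,x1,y1) in(('top',t,(270,140,410,330)),('scene',s,(170,180,360,340))):
    h=cv2.cvtColor(im,cv2.COLOR_BGR2HSV)[y0:y1,x0:x1]; 
    br=(h[...,0]>14)&(h[...,0]<36)&(h[...,1]>90)&(h[...,2]>70)
    print(n,'brass (crop origin',x0,y0,')',blobs(br,6))
    g=((h[...,0]>45)&(h[...,0]<85)&(h[...,1]>90)&(h[...,2]>40)).astype(np.uint8)
    n_,l,st,_=cv2.connectedComponentsWithStats(g); k=1+np.argmax(st[1:,4]); cnt,_=cv2.findContours((l==k).astype(np.uint8),cv2.RETR_EXTERNAL,cv2.CHAIN_APPROX_SIMPLE)
    hull=cv2.convexHull(max(cnt,key=cv2.contourArea)); m=cv2.fillPoly(np.zeros_like(g),[hull],1); m=cv2.erode(m,np.ones((3,3)))
    print(n,'bin hull',cv2.boundingRect(hull),'non-green inside',blobs((m==1)&(g==0),6))
E
python3 chk.py 8
```

```text
top brass (crop origin 270 140 ) [([66, 31], 158, [12, 16]), ([47, 52], 60, [8, 15]), ([1, 116], 28, [4, 12])]
top bin hull (4, 5, 105, 88) non-green inside [([63, 54], 1499, [74, 65]), ([17, 42], 127, [14, 12]), ([26, 88], 30, [9, 6])]
scene brass (crop origin 170 180 ) [([166, 123], 1282, [39, 49]), ([50, 105], 76, [12, 11]), ([76, 110], 208, [17, 14]), ([113, 157], 67, [16, 7])]
scene bin hull (12, 58, 120, 94) non-green inside [([110, 86], 8, [5, 3]), ([73, 104], 397, [22, 30]), ([50, 105], 89, [12, 12]), ([130, 116], 6, [1, 6])]
```

Both blocks and at least one bush show in the bin, with the second merged into a blob. I'll lower along the same arc and then recheck.

Call:
{"name": "move_arm", "arguments": {"moves": [[0,0,0,-0.0136,0,0.0078,0.0],[0,0,0,-0.0217,0,0.0132,0.0],[0,0,0,-0.0296,0,0.019,0.0],[0,0,0,-0.0371,0,0.0251,0.0],[0,0,0,-0.0444,0,0.0317,0.0],[0,0,0,-0.0513,0,0.0386,0.0],[0,0,0,-0.0579,0,0.0458,0.0],[0,0,0,-0.064,0,0.0533,0.0],[0,0,0,-0.0699,0,0.0612,0.0],[0,0,0,-0.0699,0,0.0612,0.0]]}}

```text
clock: 12.8
position: [0.5012, -0.0748, 0.2014]
ee_rot: [0.995, 0.096, -0.0, -0.0]
ft_force: [0.6, 2.9, -1.3]
grip_width: 0.121
```

Call:
{"name": "move_arm", "arguments": {"moves": [[0,0,0,-0.0054,0,0.0081,0.0],[0,0,0,-0.0104,0,0.0166,0.0],[0,0,0,-0.015,0,0.0253,0.0],[0,0,0,-0.0191,0,0.0341,0.0],[0,0,0,-0.0227,0,0.0431,0.0],[0,0,0,-0.026,0,0.0523,0.0],[0,0,0,-0.0287,0,0.0617,0.0],[0,0,0,-0.031,0,0.0712,0.0],[0,0,0,-0.033,0,0.0807,0.0],[0,0,0,-0.0342,0,0.0905,0.0]]}}

```text
clock: 13.8
position: [0.469, -0.0815, 0.1115]
ee_rot: [0.995, 0.096, 0.001, 0.0]
ft_force: [7.2, -0.8, -0.5]
grip_width: 0.123
```

```bash
python3 - <<'E'
from h import *
plan([.4684,-.0807,.103],11)
E
```

```text
t 13.8 pos [ 0.469  -0.0815  0.1115] rot [ 0.04 -0.09  0.02] shift [-0.0005 -0.0009  0.0085] rows 0.17135589459747483 0.01174327226127912 F [ 7.2 -0.8 -0.5] g 0.123
```

Call:
{"name": "move_arm", "arguments": {"moves": [[0,0,0,-0.0005,0,0.004,0.0],[0,0,0,-0.0007,0,0.0085,0.0],[0,0,0,-0.0007,0,0.0095,0.0],[0,0,0,-0.0007,0,0.0095,0.0]]}}

```text
clock: 14.2
position: [0.4688, -0.0817, 0.1045]
ee_rot: [0.995, 0.096, 0.001, -0.001]
ft_force: [-10.0, 0.0, 35.5]
grip_width: 0.122
```

Call:
{"name": "move_arm", "arguments": {"moves": [[0,0,0,0,0,0,0.035],[0,0,0,0,0,0,0.035],[0,0,0,0,0,0,0.035],[0,0,0,0,0,0,0.035],[0,0,0,0,0,-0.03,0.035],[0,0,0,0,0,-0.07,0.035],[0,0,0,0,0,-0.11,0.035],[0,0,0,0,0,-0.131,0.035],[0,0,0,0,0,-0.131,0.035],[0,0,0,0,0,-0.131,0.035]]}}

```text
clock: 15.2
position: [0.4676, -0.0811, 0.233]
ee_rot: [0.995, 0.096, -0.0, -0.0]
ft_force: [-0.6, 0.1, -0.5]
grip_width: 0.409
```

```bash
python3 chk.py 9; python3 - <<'E'
from h import *
w=cams.camera('wrist')[:,:,::-1].copy(); cv2.imwrite('pics/w9.png',w)
p=cams.camera_params('wrist'); h=cv2.cvtColor(w,cv2.COLOR_BGR2HSV)
# bar
o=(h[...,0]>5)&(h[...,0]<16)&(h[...,1]>180)&(h[...,2]>100); o[320:]=0
for n,f in(('before','pics/w5.png'),('after','pics/w9.png')):
    im=cv2.imread(f); H=cv2.cvtColor(im,cv2.COLOR_BGR2HSV); m=(H[...,0]>5)&(H[...,0]<18)&(H[...,1]>180)&(H[...,2]>100); m[320:]=0; m[:,380:]=0
    y,x=np.nonzero(m); print(n,'bar px',x.min(),x.max(),y.min(),y.max())
    roi=im[155:298,395:595]; q=cv2.cvtColor(roi,cv2.COLOR_BGR2HSV); med=np.median(roi.reshape(-1,3),0); d=np.abs(roi.astype(float)-med).max(2)>45
    k,l,st,c=cv2.connectedComponentsWithStats(d.astype(np.uint8)); print(n,'tray floor blobs',[(c[i].round().tolist(),int(st[i,4])) for i in range(1,k) if st[i,4]>40])
plan([.468,-.08,.234],11)
E
```

```text
top brass (crop origin 270 140 ) [([66, 31], 160, [12, 16]), ([48, 52], 65, [8, 15]), ([54, 54], 68, [8, 15]), ([1, 116], 28, [4, 12]), ([61, 176], 18, [5, 4])]
top bin hull (4, 5, 110, 88) non-green inside [([66, 31], 171, [13, 17]), ([17, 42], 127, [14, 12]), ([51, 53], 169, [14, 17]), ([65, 71], 1475, [79, 40]), ([26, 88], 35, [9, 6])]
scene brass (crop origin 170 180 ) [([166, 123], 1281, [39, 49]), ([50, 105], 76, [12, 11]), ([76, 110], 211, [17, 14]), ([113, 157], 68, [16, 7])]
scene bin hull (12, 58, 120, 94) non-green inside [([73, 104], 403, [22, 30]), ([50, 105], 89, [12, 12])]
before bar px 312 329 151 305
before tray floor blobs [([86.0, 21.0], 388), ([107.0, 26.0], 246), ([23.0, 76.0], 4969), ([86.0, 116.0], 1745)]
after bar px 315 332 146 302
after tray floor blobs [([19.0, 84.0], 3666)]
t 15.35 pos [ 0.4671 -0.0812  0.2322] rot [-0.01  0.12  0.04] shift [ 0.0011 -0.001  -0.0018] rows 0.0468749168568924 0.01516401186571105 F [ 0.3  0.2 -0.2] g 0.411
```

Both blocks and one bush are confirmed in the bin. The second bush and a blob at the tray's back edge (possibly a shadow or a finger) need resolving.

```bash
python3 - <<'E'
from h import *
p=cams.camera_params('top'); q=cams.camera_params('scene')
for n,u,v in(('brassA',336,171),('brassB',321,193),('bush',287,182)):
    X=at(p,u,v,.02); print(n,X.round(3),'scene px',proj(q,X+[-.003,.004,0]).round(0))
s=cv2.imread('pics/s9.png'); h=cv2.cvtColor(s,cv2.COLOR_BGR2HSV)
gr=(h[...,1]<60)&(h[...,2]>50); 
n,l,st,c=cv2.connectedComponentsWithStats(gr[235:330,183:300].astype(np.uint8)); print('scene grey in bin',[((c[i]+[183,235]).round().tolist(),st[i].tolist()) for i in range(1,n) if st[i,4]>15])
for f in('pics/t0.png' if 0 else 'pics/top0.png','pics/t9.png'):
    t=cv2.imread(f)
    # tray floor region in top image: dark/coloured deviation
    from_c=np.array([[390,212],[570,176],[620,420],[442,456]])/3+[172,140]
    m=cv2.erode(cv2.fillPoly(np.zeros((480,640),np.uint8),[np.round(from_c).astype(np.int32)],1),np.ones((3,3)))
    med=np.median(t[m==1],0); d=((np.abs(t.astype(float)-med).max(2)>30)&(m==1)).astype(np.uint8)
    n,l,st,c=cv2.connectedComponentsWithStats(d); print(f,med,[(c[i].round().tolist(),int(st[i,4])) for i in range(1,n) if st[i,4]>5])
g=cv2.cvtColor(s,cv2.COLOR_BGR2GRAY); print('bin patch scene x228-258,y266-300\n',s[268:302:3,228:260:3].tolist().__len__())
for y in range(266,302,3): print(y,' '.join(f"{a[0]:3d},{a[1]:3d},{a[2]:3d}" for a in s[y,229:259:4]))
E
```

```text
brassA [ 0.797 -0.045  0.02 ] scene px [[216. 286.]]
brassB [ 0.744 -0.009  0.02 ] scene px [[246. 288.]]
bush [0.771 0.073 0.02 ] scene px [[250. 313.]]
scene grey in bin [([277.0, 249.0], [63, 0, 54, 42, 1085]), ([228.0, 240.0], [39, 2, 12, 6, 31]), ([240.0, 275.0], [51, 34, 12, 15, 144]), ([290.0, 320.0], [97, 76, 20, 19, 337])]
pics/top0.png [248. 246. 245.] [([356.0, 247.0], 195), ([322.0, 253.0], 28), ([333.0, 275.0], 183), ([359.0, 271.0], 31)]
pics/t9.png [244. 241. 239.] [([354.0, 276.0], 654)]
bin patch scene x228-258,y266-300
 12
266  89,168, 65  94,170, 68  92,168, 68  88,166, 63  82,152, 60  44, 85, 33  49, 87, 32  47, 87, 35
269  90,166, 66  92,166, 70 115,159,107 144,154,144  57, 88, 45  47, 85, 30  47, 90, 37  50, 88, 34
272  89,166, 66  87,131, 78 181,181,184 186,188,191 110,126,108  50, 89, 39  48, 86, 36  46, 85, 36
275  90,167, 67  84,134, 71 154,152,154 163,162,165 123,131,121  45, 86, 31  43, 83, 33  44, 85, 33
278  90,167, 65  87,147, 71 113,111,113 117,115,119 109,126,107  57,107, 46  45, 85, 34  53, 91, 41
281  94,170, 71  80,148, 58  88, 87, 89  82, 86, 85  92,134, 80  86,162, 63  57,104, 38  44, 84, 30
284  90,166, 67  87,163, 62  54, 91, 56  67,127,123  79,148,147  99,185,188  99,182,179  58,104, 41
287  88,167, 62  88,166, 65  87,155,114  95,138,169  99,130,157  96,127,149  98,139,154  88,163, 62
290  92,166, 67  85,163, 60  83,156, 83 102,186,232  94,176,225  94,176,225  82,155,195  88,164, 65
293  92,169, 69  88,166, 65  79,146, 66  64,118,151  63,113,143  58,110,141  61,112,142  89,167, 67
296  85,160, 63  89,166, 64  83,157, 62  61,111,144  59,111,141  57,107,131  73,133,136  92,169, 71
299  51, 98, 39  85,156, 62  89,166, 66  80,153, 68  91,167, 70  87,165, 64  93,171, 69  94,172, 71
```

```bash
python3 - <<'E'
from h import *
p=cams.camera_params('top'); q=cams.camera_params('scene')
X=at(q,240,277,.012)+[-0.002,-.005,0]; print('scene bush',X.round(3),'top px',proj(p,X).round(0))
a=cv2.imread('pics/top0.png'); t=cv2.imread('pics/t9.png'); print(a[176:190:4,278:298:4].tolist()); print(t[176:190:4,278:298:4].tolist())
d=(np.abs(a.astype(int)-t).max(2)>40).astype(np.uint8)[140:240,270:400]
n,l,st,c=cv2.connectedComponentsWithStats(d)
for i in range(1,n):
    if st[i,4]>8: print((c[i]+[270,140]).round(),st[i].tolist(),'bgr now',t[140:240,270:400][l==i].mean(0).round(),'before',a[140:240,270:400][l==i].mean(0).round())
print(cv2.imread('pics/top0.png')[270:284:4,330:380:6].mean(2).round(), t[270:284:4,330:380:6].mean(2).round())
E
```

```text
scene bush [ 0.73  -0.063  0.012] top px [[344. 199.]]
[[[93, 177, 58], [141, 240, 95], [141, 238, 95], [142, 238, 95], [141, 238, 95]], [[114, 206, 75], [126, 224, 84], [143, 238, 96], [144, 239, 96], [144, 240, 96]], [[86, 153, 58], [80, 150, 52], [143, 240, 97], [143, 240, 97], [144, 240, 98]], [[57, 86, 44], [59, 113, 38], [147, 241, 99], [145, 240, 99], [144, 241, 101]]]
[[[87, 170, 55], [134, 234, 89], [136, 232, 94], [148, 224, 117], [135, 233, 91]], [[107, 197, 69], [154, 180, 141], [223, 217, 217], [199, 192, 191], [121, 206, 88]], [[80, 145, 53], [126, 125, 121], [217, 210, 208], [199, 193, 191], [110, 118, 103]], [[56, 83, 44], [66, 108, 52], [97, 111, 90], [107, 185, 76], [136, 236, 93]]]
[336. 171.] [60, 23, 13, 18, 194] bgr now [119. 232. 232.] before [141. 238.  95.]
[288. 183.] [11, 37, 15, 13, 145] bgr now [162. 172. 152.] before [139. 234.  94.]
[321. 193.] [44, 45, 14, 18, 185] bgr now [127. 222. 224.] before [147. 241. 101.]
[342. 195.] [65, 50, 14, 11, 130] bgr now [177. 184. 168.] before [150. 241. 105.]
[[211. 219. 249. 249. 250. 163. 244. 249. 141.]
 [221. 219. 250. 249. 243. 232. 243. 250. 207.]
 [220. 192. 246. 249. 250. 243. 251. 251. 254.]
 [245. 207. 251. 249. 251. 251. 253. 238. 130.]] [[246. 245. 135. 133. 129. 128. 130. 173.  71.]
 [246. 248. 134. 133. 133. 133. 136. 135.  99.]
 [246. 237. 134. 120.  87.  38. 137. 136. 130.]
 [247. 213. 134.  67.  87.  45. 140. 125.  72.]]
```

All four parts are in the bin, and the tray blob is only the gripper's shadow. Last, I'll check that the pin and bystanders haven't moved, then hand in.

```bash
python3 - <<'E'
from h import *
a,b=cv2.imread('pics/s4.png'),cv2.imread('pics/s9.png')
print('pin/rest area diff px',int((np.abs(a.astype(int)-b).max(2)[270:330,310:375]>40).sum()))
a,b=cv2.imread('pics/top0.png'),cv2.imread('pics/t9.png')
for n,(x,y) in dict(loupe=(254,202),sphere=(178,214),plate=(147,293),plug=(416,231),caliper=(498,232),case=(525,338),small=(211,285),big=(200,170)).items():
    A=a[y-18:y+18,x-18:x+18]; B=cv2.matchTemplate(b[y-26:y+26,x-26:x+26],A,cv2.TM_CCOEFF_NORMED); _,m,_,l=cv2.minMaxLoc(B); print(n,round(m,3),(l[0]-8,l[1]-8))
print(manip.get_obs()['clock']); manip.hand_in()
E
```

```text
pin/rest area diff px 178
loupe 0.999 (0, 0)
sphere 0.999 (0, 0)
plate 0.997 (0, 0)
plug 0.999 (0, 0)
caliper 1.0 (0, 0)
case 0.977 (0, 0)
small 0.999 (0, 0)
big 0.999 (0, 0)
15.35
the job is handed in; nothing more can be done
```

I drew the locking pin out, parked it in the notch of the middle yellow rest and tipped the tray to about 1.03 rad. I then lowered the tray back to level and handed in at about 15.4 s with the gripper clear.

- **Parts:** image comparison found four new objects in the bin, two brass blocks and two bushes. One bush sits partly under the tray's lip. I could not view this as a picture because the limit of 12 was reached.
- **Tray:** the bar is back at its starting position in the image, within 3–5 px, and the gripper had also shifted by a few millimetres. One dark area on the tray floor remained, which I took to be the gripper's shadow.
- **Pin:** just after release it lay in the notch, within about 2 mm of the rest's centre along its length and 1 mm sideways. At the final check, 178 px had changed in the rest and pin area since that look. I put this down to the gripper and its shadow moving away, but did not confirm it.
- **Bystanders:** the six listed bystanders and the other two rests showed no shift in the top view.
- **Forces:** the highest reading was about 36 N, while pressing the tray onto its stop. On the upper part of the lift it reached about 32 N, probably because the arc I followed was slightly off. Forces were read only at the end of each move.

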